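Load a base plate into the slide-in drilling fixture

TASK

Load the square steel plate into the drilling fixture: slide it (do not lift it) from the open end over the raised lip so that it drops flat into the nest beyond, and keep pushing until you feel it bear firmly and squarely against the end stop, without forcing it. Then swing the keeper strap round over the plate as far as it goes and let go, leaving the plate up against the stop and the other things on the bench where they are.

Things in the scene. Friction and masses are not known exactly. Their poses are not given: they have to be found in the camera images.
- jig: drilling fixture, fixed on the bench: flat aluminium base 350 x 156 x 12 mm with dark steel side rails. Origin on its underside, mid-width, below the lip's inner (nest side) face; x is the loading direction (loading end to stop), z up. Base from x = -178 to +172 mm; its top, 12 mm above the bench, is both loading end and nest floor (four drill slots in it are only for the drill)
- mouth (a point): on the base, mid-width, where the guide rails begin: 30 mm before the lip's inner face. The rails run from here to 102 mm beyond the lip's inner face; they are 12 mm high (top 24 mm above the bench), 26 mm wide, 94 mm apart inside. Before them flared lead-ins 12 mm high open outwards (17 degrees) over 43 mm; before these the base is bare. Axes as the fixture's
- lip (a point): middle of the lip's upper inner edge, 17 mm above the bench. The lip crosses between the rails: going along x a ramp rises 5 mm between 18 and 5 mm before this point, then 5 mm of flat top, then the square 5 mm drop to the nest floor. Axes as the fixture's
- plate: the plate to load: square dull grey steel plate 90 x 90 x 12 mm, about 0.76 kg, too wide to grasp; it starts flat on the fixture's loading end, in line within 6 mm and 0.12 rad. Origin in the centre of its underside, x towards the lip and stop, z up. The rails leave it 2 mm each side; off mid-width it rubs on the lead-ins. Pushing it over the lip takes some 4 to 20 N
- plate_back (a point): middle of the plate's trailing face (the one to push on), 6 mm above its underside. In the nest the plate's upper 7 mm stand above the lip, so fingertips held 6 to 7 mm above the fixture's base pass over the lip and still push this face to the end. Pushed by two fingers set apart, the plate stays square
- plate_front (a point): middle of the plate's leading face (the one that meets the stop), 6 mm above its underside
- stop: end stop: dark bracket 60 mm wide, 34 mm high, fixed at the far end of the base; origin under its middle, on the base, 150 mm beyond the lip's inner face. It carries the stop shoe (stop_shoe), 50 mm wide, 13 mm high, on a locked screw, rigid; its face is set anew each time, 96 to 112 mm beyond the lip's inner face, not measured: feel for it, with some 6 to 15 N on it; over 25 N spoils the setting
- keeper (a joint): angle (rad) of the keeper, a flat bright steel strap 80 x 20 x 8 mm on an upright pivot; turns stiffly (0.06 N m) and stays where left. 0: it lies along the rail, towards the stop; grows clockwise seen from above to its end at 1.57, lying across the plate. Starts between -0.5 and -0.05, clear of the nest. Underside 26.5 mm above the bench, 2.5 mm over a seated plate
- keeper_pivot (a point): on the keeper's upright pivot axis, on top of the fixture's +y rail, 32 mm beyond the lip's inner face and 60 mm to the side; 26.5 mm above the bench. Axes as the fixture's
- keeper_post (a point): middle of the keeper's hand post: upright round black post 14 mm in diameter standing on the strap, 58 mm from the pivot axis. This point is 52.5 mm above the bench; the post reaches from 34.5 to 69.5 mm above the bench
- wrench: bystander: open-ended wrench 180 mm long lying beyond the jig; origin under its middle
- hammer: bystander: hammer 270 mm long lying on the bench; origin under its middle
- horseshoe: bystander: old brown horseshoe about 130 mm across lying on the bench; origin under the centre of its curve
- oilcan: bystander: plain grey can, 60 mm in diameter, 110 mm tall, standing on the bench; origin in the centre of its underside
Not all that is in view belongs to the job. Leave any blue, green or turquoise look-alike of the plate alone.

How it is judged (in metres and radians):
On the way:
1. the plate, lying flat in the nest behind the lip, is pushed against the stop and bears on it with more than 4 N for 0.3 s, with the keeper still open (z of plate in the frame of jig below 0.0135 m and angle between plate's own z axis and vertical below 0.03 rad and x of plate in the frame of jig above 0.046 m and contact force between plate and stop above 4 N and value of joint keeper below 0.6 rad), for 0.3 s.
At the end, for the whole second after the job is handed in: the plate lies flat on the nest floor (within 1.5 mm) behind the lip, its leading face within 1.5 mm of the stop shoe's face (5 mm before the shoe's centre) and square within 0.03 rad, at rest; the keeper is swung over it past 1.35 rad; nothing is touched (z of plate in the frame of jig below 0.0135 m and angle between plate's own z axis and vertical below 0.03 rad and angle between the x axis of plate and the x axis of jig, either way round below 0.03 rad and x of stop_shoe_c0 in the frame of plate_front below 0.0065 m and value of joint keeper above 1.35 rad and linear speed of plate below 0.01 m/s).
It fails at once if the plate is pressed on the stop with more than 25 N (contact force between plate and stop above 25 N).
It fails at once if the plate is lifted instead of slid (its middle more than 20 mm above the jig's base) (z of plate in the frame of jig above 0.032 m).
It fails at once if a bystander is moved by more than 20 mm (distance of any of wrench, hammer, horseshoe, oilcan from where it was at the start of the episode above 0.02 m).
It also fails if it takes over 67 s, if anything falls off the work surface, if the arm or the gripper's body presses on something with over 40 N, if the wrist force passes 120 N, or if a joint passes its speed limit or range.

ROBOT

A 7-joint arm with a two-finger parallel gripper is mounted at the origin on the work surface. World frame = base frame: x ahead of the robot, y to its left, z up, the work surface at z = 0. Lengths are in m, angles in degrees, forces in N, time in s.
With the tool pointing down it reaches from about 0.4 to 0.75 m from the base axis. Payload 19.5 kg.
Tool frame: the origin (TCP) lies between the finger pads; the fingertips stand ahead of it and the grasp point (between the pads) lies 11 mm behind it (env.tips_ahead is the x of the fingertips in the tool frame, in m); x points along the fingers, y is the direction in which the jaws open and shut, and the axes are right-handed (so a half turn about x gives the same grasp; the last joint's range is limited). The gripper opens to 85 mm and grips with 20 to 120 N. Pads are 22 mm wide; open, the fingers measure 114 mm over their backs; the gripper's body (76 mm by 85 mm) begins 54 mm behind the grasp point. The pads swing forward as they close: fully open they stand 13 mm farther back than shut.
Start: joints at [-2.389, 40.479, -1.581, 85.061, 1.261, 54.483, -4.326], TCP at [0.575, 0, 0.239] pointing down, gripper open.
Joint ranges: [-155.06, 155.06], [-18.47, 123.98], [-90, 86.84], [0, 140.48], [-83.41, 263.41], [0, 116], [-161.91, 161.91]. Speed limits (degrees/s): [108.29, 108.29, 147.25, 147.25, 172.46, 172.46, 172.46].

INTERFACE

Orientations are given as [roll, pitch, yaw] about the fixed x, y, z axes, in that order (R = Rz(yaw) Ry(pitch) Rx(roll)).
In Python, from rig import get_state, eyes, job, env gives the robot as it stands. The module is installed in compiled form; this text tells all that it offers.
- The arm moves only by the shell command python3 -m jog 'ROWS' [OPENING] [FORCE]. ROWS is JSON, one flat list of numbers, 4 for each row, row after row: the shift along the tool's x, y, z in m, then the turn about the tool's x in rad. In form: [dx, dy, dz, twist, dx, dy, dz, twist, ...]. A call has exactly 10 rows; each row is the pose to reach, as a shift and turn from the pose commanded when the call began, along the tool's axes at that moment; what a row does not reach only later rows make up. A row lasts 1/12 s, in which the tool goes at most 41.7 mm and 7.16 degrees, less where a joint would pass 70% of its speed; a pose out of reach is approached as far as the arm can. A call with a gripper value outside its range is refused whole. OPENING is the finger opening in m, from 0 to 0.0854, set as the call begins (- or left out, the last holds). The fingers move at their own pace and stop on an object; FORCE is the grip in N (left out, the last holds). Time passes only in rows, so rows that repeat a pose let the fingers close, or fill a call up. It gives the time, the measured TCP pose, the force and the opening at its end, in the units of the state.
- get_state(): the state, without advancing time (a new reading comes with each control period).
- eyes.get_image(name): name is "scene" or "side" or "wrist"; returns the picture (420x560x3 uint8, red, green, blue); there is no depth.
- eyes.camera_params(name): a dict with "intrinsics" (3x3 intrinsics, pixels), "world_from_camera" (4x4, takes a point from camera to world coordinates). Camera axes: x right, y down, z forward; pixel columns grow to the right and rows downward; lengths in m; the calibration is good to about 2 mm. A picture is of the moment at which its call begins: read the wrist's pose just before it. camera_params takes no time and is no camera call; for the wrist camera it gives the pose at the moment of the call.
- job.finish_job(): hands the job in, once; it reports no verdict.
The state is a dict: "clock": time; "joint_pos": joint angles; "qd": joint speeds; "tau": joint torques, N m; "tool_pos": TCP position; "orientation": TCP orientation; "force": force on the tool from outside, world axes, zero at the start; "wrist_torque": the same for the moment, N m; "grip_width": finger opening in m.
Only numpy, scipy, OpenCV 4.12 (cv2) and the standard library are available. Lean on these libraries where they do the work, as an engineer would, in place of code of your own. Each camera call takes 0.05 s, during which the arm holds its last target. There are 200 camera calls.

## Working session

There is one attempt and no reset: what is moved stays moved. The work goes in short steps, Python scripts to look and compute and a shell command to move; the robot and the scene stay as the last step left them, time stands still between calls to the robot, and variables do not carry over. Pictures are saved under pics/ and viewed, about 8 in all and at most 12, crops included, and the job is handed in when it is done.

```bash
mkdir -p pics
python3 - <<'E'
from rig import get_state, eyes, job, env
import cv2, numpy as np
s=get_state(); print(s['clock'],s['tool_pos'],s['orientation'],s['grip_width'],env.tips_ahead,s['force'])
for n in ("scene","side","wrist"):
    im=eyes.get_image(n); cv2.imwrite(f"pics/{n}0.png",im[:,:,::-1]); p=eyes.camera_params(n); print(n,np.round(p["intrinsics"],1).tolist(),np.round(p["world_from_camera"],4).tolist())
E
```

```text
0.0 [5.74741240e-01 2.68942805e-05 2.38822941e-01] [-91.18262095  89.93637699 178.81692275] 0.08573580323303885 0.008 [0.54218914 0.08911036 0.62382344]
scene [[543.5, 0.0, 274.6], [0.0, 543.5, 206.7], [0.0, 0.0, 1.0]] [[-0.677, 0.5761, -0.4579, 1.1511], [0.7357, 0.5145, -0.4405, 0.5847], [-0.0182, -0.6351, -0.7722, 1.1321], [0.0, 0.0, 0.0, 1.0]]
side [[380.0, 0.0, 274.0], [0.0, 380.0, 205.4], [0.0, 0.0, 1.0]] [[0.9983, -0.0516, 0.0259, 0.4836], [-0.0551, -0.7205, 0.6913, -0.6579], [-0.017, -0.6916, -0.7221, 0.7221], [0.0, 0.0, 0.0, 1.0]]
wrist [[332.5, 0.0, 283.3], [0.0, 332.5, 208.7], [0.0, 0.0, 1.0]] [[1.0, 0.0008, 0.0004, 0.5755], [0.0009, -0.9459, -0.3245, 0.0832], [0.0001, 0.3245, -0.9459, 0.3727], [0.0, 0.0, 0.0, 1.0]]
```

View pics/scene0.png

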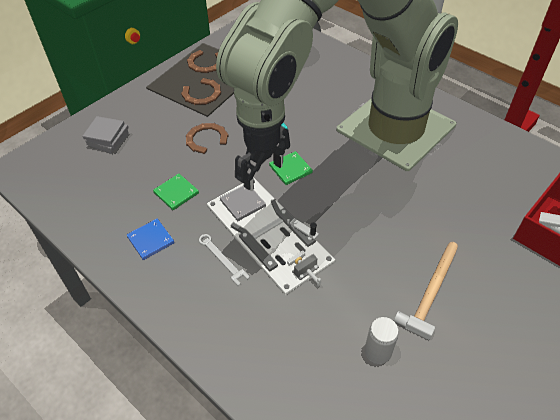

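View pics/wrist0.png

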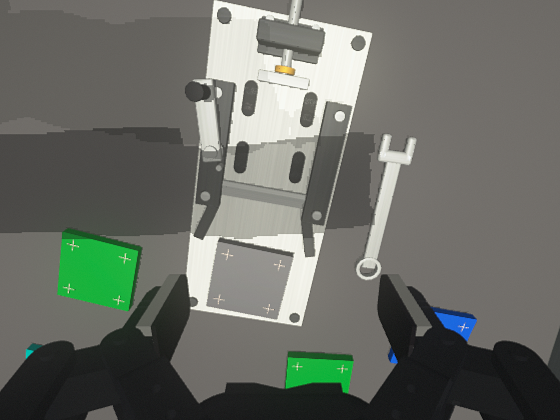

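The wrist view shows the whole fixture. The plate's top is at about (220,240), (293,254), (280,320), (207,306). The keeper pivot is near (209,153), the post near (198,91), and the stop shoe near (284,77). I'll refine these corners and cast rays through them.

```bash
cat > h.py <<'E'
from rig import get_state, eyes, job, env
import cv2, numpy as np
def ray(p,uv,z):
    K=np.array(p["intrinsics"]);T=np.array(p["world_from_camera"])
    uv=np.atleast_2d(uv).astype(float); d=np.c_[uv,np.ones(len(uv))]@np.linalg.inv(K).T@T[:3,:3].T
    return T[:3,3]+d*((z-T[2,3])/d[:,2])[:,None]
def sub(im,pts,w=4):
    g=cv2.cvtColor(im,cv2.COLOR_BGR2GRAY); c=np.array(pts,np.float32).reshape(-1,1,2).copy()
    return cv2.cornerSubPix(g,c,(w,w),(-1,-1),(3,50,.01)).reshape(-1,2)
E
python3 - <<'E'
from h import *
im=cv2.imread("pics/wrist0.png"); p=eyes.camera_params("wrist")
pts=dict(bTR=(372,35,.012),bBR=(302,326,.012),bBL=(187,310,.012),p1=(220,240,.024),p2=(293,254,.024),p3=(280,320,.024),p4=(207,306,.024),shL=(259,78,.025),shR=(308,88,.025))
q=sub(im,[v[:2] for v in pts.values()])
for (k,v),c in zip(pts.items(),q): print(k,np.round(c,1),np.round(ray(p,c,v[2])[0],4))
for k,c,z in (("piv",(209,153),.0345),("post",(198,91),.0695)): print(k,np.round(ray(p,c,z)[0],4))
big=cv2.resize(im[0:335,170:390],None,fx=2.4,fy=2.4,interpolation=2)
b1=cv2.resize(im[60:335,170:390],None,fx=2.18,fy=2.18,interpolation=2)
for c in q: cv2.circle(b1,tuple(int(x) for x in ((c-[170,60]+.5)*2.18)),3,(0,0,255),1)
cv2.imwrite("pics/crop0.png",b1)
E
```

```text
bTR [371.7  32.6] [0.6613 0.1402 0.012 ]
bBR [300.3 324.9] [ 0.5979 -0.2006  0.012 ]
bBL [189.3 307.5] [ 0.4558 -0.174   0.012 ]
p1 [219.4 236.8] [ 0.5027 -0.0703  0.024 ]
p2 [293.4 252.6] [ 0.5874 -0.0903  0.024 ]
p3 [280. 320.] [ 0.5717 -0.1838  0.024 ]
p4 [207. 306.] [ 0.4818 -0.1633  0.024 ]
shL [255.5  81. ] [0.5484 0.0958 0.025 ]
shR [307.2  91.7] [0.5991 0.0859 0.025 ]
piv [0.5001 0.027  0.0345]
post [0.5023 0.0861 0.0695]
```

View pics/crop0.png

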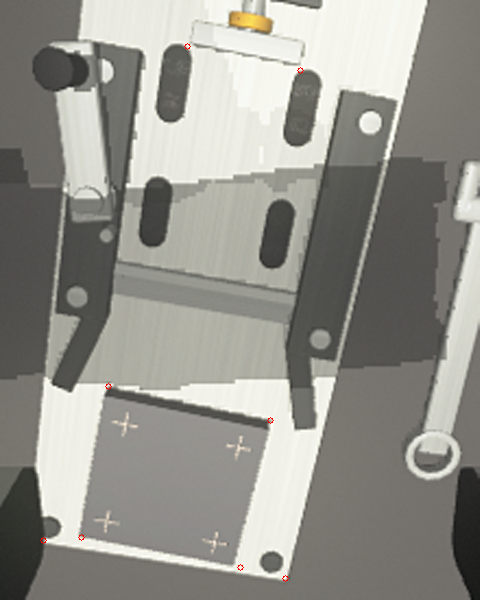

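```bash
cat > m.py <<'E'
from h import *
p=dict(eyes.camera_params("wrist"))
f=lambda x,y,z: ray(p,(170+x/2.18-.5*0,60+y/2.18),z)[0]
L=[("plFL",105,394,.024),("plFR",268,428,.024),("plBR",238,567,.024),("plBL",80,537,.024),
("bR1",427,0,.012),("bR2",287,577,.012),("bL2",43,540,.012),
("rR_mouth",288,345,.024),("rR_end",340,92,.024),("rRo_end",397,100,.024),("rRo_mouth",335,360,.024),
("rL_mouth",107,314,.024),("rL_end",145,53,.024),("lipL",118,262,.017),("lipR",297,294,.017),
("shoeTopL",191,43,.025),("shoeTopR",301,64,.025),("shoebotL",188,47,.012),("shoebotR",300,72,.012)]
W={k:f(x,y,z) for k,x,y,z in L}
for k in W: print(k,np.round(W[k],4))
ang=lambda a,b: np.degrees(np.arctan2(*(W[b]-W[a])[[1,0]]))
print("yaw bR",ang("bR2","bR1"),"rR",ang("rR_mouth","rR_end"),"rRo",ang("rRo_mouth","rRo_end"),"rL",ang("rL_mouth","rL_end"),"bB",ang("bL2","bR2")+90,"lip",ang("lipL","lipR")+90)
print("plate yaw",ang("plBL","plFL"),ang("plBR","plFR"),ang("plFL","plFR")+90,ang("plBL","plBR")+90,"centre",np.mean([W[k] for k in W if k[:2]=="pl"],0))
E
python3 m.py
```

```text
plFL [ 0.501  -0.0753  0.024 ]
plFR [ 0.587  -0.0951  0.024 ]
plBR [ 0.5706 -0.1839  0.024 ]
plBL [ 0.4814 -0.1637  0.024 ]
bR1 [0.6576 0.1158 0.012 ]
bR2 [ 0.5997 -0.2002  0.012 ]
bL2 [ 0.4563 -0.1743  0.012 ]
rR_mouth [ 0.5967 -0.0477  0.024 ]
rR_end [0.6182 0.0761 0.024 ]
rRo_end [0.6445 0.0726 0.024 ]
rRo_mouth [ 0.6212 -0.056   0.024 ]
rL_mouth [ 0.5048 -0.031   0.024 ]
rL_end [0.5296 0.0927 0.024 ]
lipL [ 0.5107 -0.0058  0.017 ]
lipR [ 0.6012 -0.0225  0.017 ]
shoeTopL [0.5505 0.0969 0.025 ]
shoeTopR [0.6    0.0881 0.025 ]
shoebotL [0.5481 0.0957 0.012 ]
shoebotR [0.6005 0.0848 0.012 ]
yaw bR 79.61475181170051 rR 80.1698141376529 rRo 79.71442239686634 rL 78.6810566399547 bB 79.75552414981554 lip 79.53467727243591
plate yaw 77.45205598920924 79.5828282372471 77.0158242487376 77.25369168321203 centre [ 0.53499533 -0.12952859  0.024     ]
```

```bash
cat > go.py <<'E'
from h import *
import sys
from scipy.spatial.transform import Rotation as Ro
O=np.array([.556,-.0135,0]); yaw=np.radians(79.6)
J=Ro.from_euler('z',yaw).as_matrix()
s=get_state(); R=Ro.from_euler('xyz',s["orientation"],degrees=True).as_matrix(); t=np.array(s["tool_pos"])
def rep():
    print("clock",round(s["clock"],2),"tcp",np.round(t,4),"jig tcp mm",np.round(1e3*J.T@(t-O),1),"F jig",np.round(J.T@np.array(s["force"]),1),"w",round(s["grip_width"],4),"tips",env.tips_ahead)
    ty=R[:,1]; print("tool axes in jig\n",np.round(J.T@R,3))
if __name__=="__main__":
    rep()
    if len(sys.argv)>3:
        g=O+J@np.array([float(a) for a in sys.argv[1:4]])/1e3; print("shift tool",np.round(R.T@(g-t),4))
        y=J[:,1]*np.sign(J[:,1]@R[:,1]); v=R.T@y; print("twist",round(float(np.arctan2(v[2],v[1])),4))
E
python3 go.py -182 0 100
```

```text
clock 0.15 tcp [ 0.5748 -0.      0.2389] jig tcp mm [ 16.7 -16.1 238.9] F jig [-0.3 -0.1 -0.3] w 0.0852 tips 0.008
tool axes in jig
 [[-0.     0.18  -0.984]
 [ 0.001 -0.984 -0.18 ]
 [-1.    -0.001  0.   ]]
shift tool [ 0.139  -0.0515  0.1925]
twist 0.1815
```

```bash
python3 -m jog '[0.01,-0.005,0.02,0.02, 0.02,-0.010,0.04,0.05, 0.035,-0.016,0.065,0.08, 0.05,-0.023,0.09,0.11, 0.07,-0.030,0.115,0.14, 0.09,-0.037,0.14,0.16, 0.11,-0.043,0.165,0.18, 0.13,-0.049,0.185,0.1815, 0.139,-0.0515,0.1925,0.1815, 0.139,-0.0515,0.1925,0.1815]' 0.040 20; python3 go.py -182 0 35
python3 - <<'E'
from h import *
im=eyes.get_image("wrist"); cv2.imwrite("pics/w1.png",im[:,:,::-1]); im=eyes.get_image("side"); cv2.imwrite("pics/s1.png",im[:,:,::-1])
E
```

```text
clock: 0.98
tool_pos: [0.522, -0.194, 0.0985]
orientation: [-84.5, 89.8, 175.0]
force: [-1.1, -0.4, 0.6]
grip_width: 0.0399
clock 0.98 tcp [ 0.522  -0.194   0.0985] jig tcp mm [-183.6    0.9   98.5] F jig [-0.6  1.   0.6] w 0.0399 tips 0.008
tool axes in jig
 [[-0.    -0.002 -1.   ]
 [ 0.003 -1.     0.002]
 [-1.    -0.003  0.   ]]
shift tool [ 0.0635  0.0011 -0.0017]
twist -0.0024
```

View pics/w1.png

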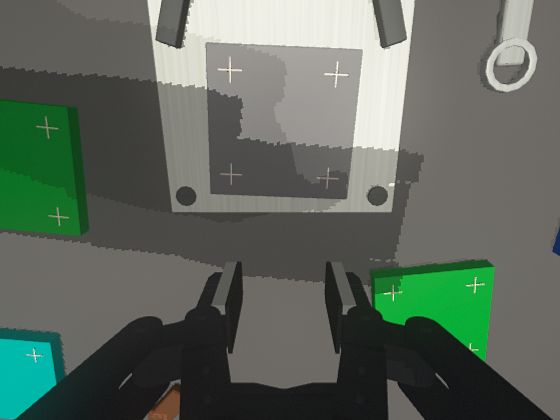

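Run:
```python
from go import *
p=eyes.camera_params("wrist")
for n,u,v,z in (("bL",172,212,.012),("bR",393,213,.012),("holeL",186,196,.012),("holeR",377,196,.012),("pBL",210,192,.024),("pBR",348,199,.024),("pFL",206,43,.024),("pFR",362,49,.024),("flareL",183,46,.012),("flareR",380,46,.012)):
    w=ray(p,(u,v),z)[0]; print(n,np.round(w,4),"jig",np.round(1e3*J.T@(w-O),1))
```

```text
bL [ 0.4481 -0.173   0.012 ] jig [-176.3   77.4   12. ]
bR [ 0.6023 -0.2019  0.012 ] jig [-176.9  -79.5   12. ]
holeL [ 0.4611 -0.1633  0.012 ] jig [-164.5   66.3   12. ]
holeR [ 0.5922 -0.1872  0.012 ] jig [-164.3  -67.    12. ]
pBL [ 0.4816 -0.1606  0.024 ] jig [-158.1   46.7   24. ]
pBR [ 0.5703 -0.1817  0.024 ] jig [-162.8  -44.4   24. ]
pFL [ 0.5014 -0.0743  0.024 ] jig [-69.6  42.8  24. ]
pFR [ 0.5888 -0.0933  0.024 ] jig [-72.6 -46.7  24. ]
flareL [ 0.4851 -0.0713  0.012 ] jig [-69.7  59.3  12. ]
flareR [ 0.6025 -0.0927  0.012 ] jig [-69.5 -60.   12. ]
```

```bash
python3 -m jog '[0.01,0.001,0,0, 0.02,0.0012,0,0, 0.03,0.0014,0,0, 0.04,0.0014,0,0, 0.05,0.0014,0,0, 0.06,0.0014,0,0, 0.068,0.0014,0,0, 0.071,0.0014,0,0, 0.073,0.0014,0,0, 0.073,0.0014,0,0]' | tail -4; python3 go.py -182 -0.5 20
python3 - <<'E'
from h import *
im=eyes.get_image("side"); im=im[150:350,180:400]; cv2.imwrite("pics/s2.png",cv2.resize(im[:,:,::-1],None,fx=2.7,fy=2.7,interpolation=2))
E
```

```text
tool_pos: [0.5248, -0.1927, 0.027]
orientation: [-92.6, 90.0, 167.0]
force: [-0.2, 0.0, -0.5]
grip_width: 0.0399
clock 1.92 tcp [ 0.5248 -0.1927  0.027 ] jig tcp mm [-181.9   -1.6   27. ] F jig [ 0.   0.2 -0.5] w 0.0399 tips 0.008
tool axes in jig
 [[ 0. -0. -1.]
 [ 0. -1.  0.]
 [-1. -0. -0.]]
shift tool [ 0.007  -0.0011  0.0001]
twist -0.0001
```

View pics/s2.png

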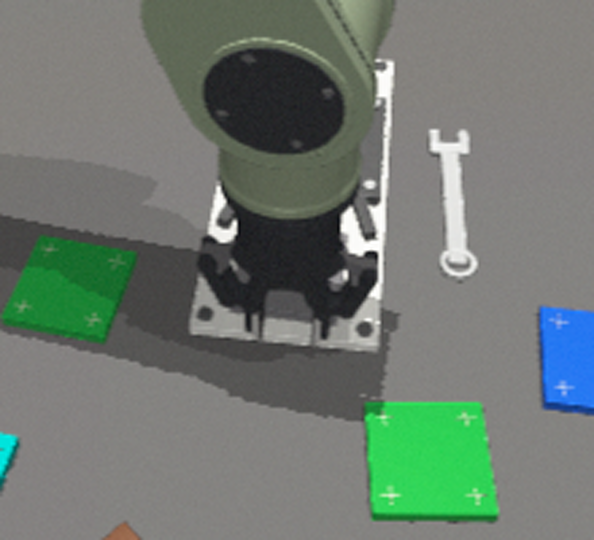

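The side view shows both fingertips just behind the plate's trailing edge, low over the base at about (250,325) and (325,325). Next I'll feel for the base to calibrate tip height.

```bash
python3 -m jog '[0.001,-0.001,0,0, 0.002,-0.001,0,0, 0.003,-0.001,0,0, 0.004,-0.001,0,0, 0.005,-0.001,0,0, 0.006,-0.001,0,0, 0.0065,-0.001,0,0, 0.007,-0.001,0,0, 0.0075,-0.001,0,0, 0.008,-0.001,0,0]'| tail -4; python3 go.py -182 -0.5 16
```

```text
tool_pos: [0.5238, -0.1926, 0.0192]
orientation: [-74.4, 90.0, -174.8]
force: [0.0, -0.5, -0.1]
grip_width: 0.0397
clock 2.8 tcp [ 0.5238 -0.1926  0.0192] jig tcp mm [-181.9   -0.7   19.2] F jig [-0.5 -0.1 -0.1] w 0.0397 tips 0.008
tool axes in jig
 [[-0.  0. -1.]
 [ 0. -1. -0.]
 [-1. -0.  0.]]
shift tool [ 0.0032 -0.0002  0.0001]
twist 0.0
```

```bash
python3 -m jog '[0.0003,0,0,0, 0.0006,0,0,0, 0.0009,0,0,0, 0.0012,0,0,0, 0.0015,0,0,0, 0.0018,0,0,0, 0.0021,0,0,0, 0.0024,0,0,0, 0.0027,0,0,0, 0.003,0,0,0]'| tail -4; python3 go.py | head -1
```

```text
tool_pos: [0.524, -0.1926, 0.018]
orientation: [76.0, 90.0, -24.4]
force: [-10.2, 3.3, 45.8]
grip_width: 0.0402
clock 3.63 tcp [ 0.524  -0.1926  0.018 ] jig tcp mm [-181.9   -0.9   18. ] F jig [ 1.4 10.6 45.8] w 0.0402 tips 0.008
```

```bash
python3 -m jog '[-0.004,0,0,0, -0.0086,0,0,0, -0.0086,0,-0.002,0, -0.0086,0,-0.005,0, -0.0086,0,-0.008,0, -0.0086,0,-0.011,0, -0.0086,0,-0.014,0, -0.0086,0,-0.017,0, -0.0086,0,-0.020,0, -0.0086,0,-0.023,0]'| tail -4; python3 go.py 0 -0.5 24.8
```

```text
tool_pos: [0.5279, -0.1696, 0.0248]
orientation: [-82.8, 90.0, 176.8]
force: [-0.5, -3.1, 0.1]
grip_width: 0.04
clock 4.47 tcp [ 0.5279 -0.1696  0.0248] jig tcp mm [-158.6   -0.5   24.8] F jig [-3.1 -0.1  0.1] w 0.04 tips 0.008
tool axes in jig
 [[-0.  0. -1.]
 [ 0. -1. -0.]
 [-1. -0.  0.]]
shift tool [-0.     -0.     -0.1586]
twist 0.0001
```

```bash
python3 -m jog '[0,0,-0.0036,0, 0,0,-0.0072,0, 0,0,-0.0108,0, 0,0,-0.0144,0, 0,0,-0.018,0, 0,0,-0.0216,0, 0,0,-0.0252,0, 0,0,-0.0288,0, 0,0,-0.0324,0, 0,0,-0.036,0]'| tail -2; python3 go.py | head -1;  python3 - <<'E'
from h import *
im=eyes.get_image("wrist"); cv2.imwrite("pics/w2.png",im[:,:,::-1])
E
```

```text
force: [-0.7, -3.0, -2.2]
grip_width: 0.04
clock 5.3 tcp [ 0.5346 -0.1342  0.0249] jig tcp mm [-122.6   -0.7   24.9] F jig [-3.1  0.2 -2.2] w 0.04 tips 0.008
```

View pics/w2.png

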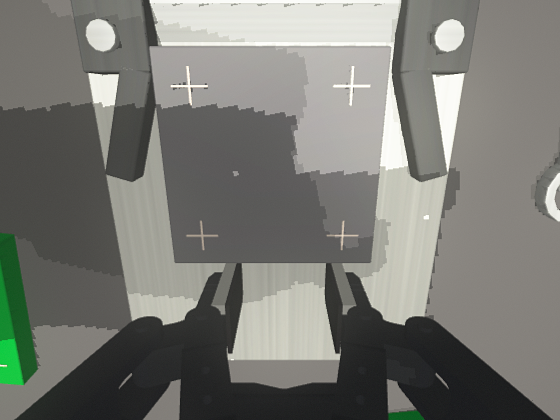

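Pushed square on the fingers, the plate's back edge sits at row 263 and its front is entering the rails at (150–391,46). It is centred to under 1 mm. Next I'll take it over the lip.

```bash
python3 -m jog '[0,0,-0.003,0, 0,0,-0.006,0, 0,0,-0.009,0, 0,0,-0.012,0, 0,0,-0.015,0, 0,0,-0.018,0, 0,0,-0.021,0, 0,0,-0.024,0, 0,0,-0.027,0, 0,0,-0.03,0]'| tail -2; python3 go.py | head -1;python3 -m jog '[0,0,-0.003,0, 0,0,-0.006,0, 0,0,-0.009,0, 0,0,-0.012,0, 0,0,-0.015,0, 0,0,-0.018,0, 0,0,-0.021,0, 0,0,-0.024,0, 0,0,-0.027,0, 0,0,-0.03,0]'| tail -2; python3 go.py | head -1
```

```text
force: [-0.2, -3.3, -0.7]
grip_width: 0.0403
clock 6.18 tcp [ 0.54   -0.1047  0.0249] jig tcp mm [-92.6  -0.7  24.9] F jig [-3.3 -0.4 -0.7] w 0.0403 tips 0.008
force: [-0.8, -4.6, 0.2]
grip_width: 0.0398
clock 7.02 tcp [ 0.5454 -0.0753  0.0249] jig tcp mm [-62.7  -0.7  24.9] F jig [-4.7 -0.   0.2] w 0.0398 tips 0.008
```

```bash
python3 -m jog '[0,0,-0.003,0, 0,0,-0.006,0, 0,0,-0.009,0, 0,0,-0.012,0, 0,0,-0.015,0, 0,0,-0.018,0, 0,0,-0.021,0, 0,0,-0.024,0, 0,0,-0.027,0, 0,0,-0.03,0]'| tail -2; python3 go.py | head -1;python3 -m jog '[0,0,-0.002,0, 0,0,-0.004,0, 0,0,-0.006,0, 0,0,-0.008,0, 0,0,-0.01,0, 0,0,-0.012,0, 0,0,-0.014,0, 0,0,-0.016,0, 0,0,-0.018,0, 0,0,-0.02,0]'| tail -2; python3 go.py | head -1
python3 - <<'E'
from h import *
im=eyes.get_image("wrist"); cv2.imwrite("pics/w3.png",im[:,:,::-1])
E
```

```text
force: [0.2, -2.7, -2.3]
grip_width: 0.0404
clock 7.85 tcp [ 0.5507 -0.0455  0.0248] jig tcp mm [-32.4  -0.6  24.8] F jig [-2.6 -0.7 -2.3] w 0.0404 tips 0.008
force: [-1.3, -2.6, -2.1]
grip_width: 0.0404
clock 8.68 tcp [ 0.5544 -0.0262  0.0249] jig tcp mm [-12.7  -0.7  24.9] F jig [-2.8  0.8 -2.1] w 0.0404 tips 0.008
```

View pics/w3.png

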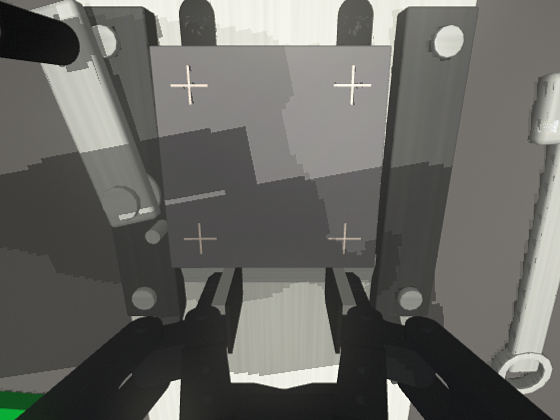

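The plate is still riding on the lip top: its back edge is at row 267 and it looks wider than before. The keeper is clear at the left. I'll go on in small steps.

```bash
python3 -m jog '[0,0,-0.0006,0, 0,0,-0.0012,0, 0,0,-0.0018,0, 0,0,-0.0024,0, 0,0,-0.003,0, 0,0,-0.0036,0, 0,0,-0.0042,0, 0,0,-0.0048,0, 0,0,-0.0054,0, 0,0,-0.006,0]'| tail -2; python3 go.py | head -1
```

```text
force: [0.1, -2.7, -1.7]
grip_width: 0.0401
clock 9.57 tcp [ 0.5554 -0.0204  0.0249] jig tcp mm [-6.9 -0.7 24.9] F jig [-2.6 -0.6 -1.7] w 0.0401 tips 0.008
```

```bash
python3 -m jog '[0,0,-0.0005,0, 0,0,-0.001,0, 0,0,-0.0015,0, 0,0,-0.002,0, 0,0,-0.0025,0, 0,0,-0.003,0, 0,0,-0.0035,0, 0,0,-0.004,0, 0,0,-0.004,0, 0,0,-0.004,0]'| tail -2; python3 go.py | head -1
python3 - <<'E'
from h import *
im=eyes.get_image("wrist"); cv2.imwrite("pics/w4.png",im[:,:,::-1])
E
```

```text
force: [-0.1, -1.8, -1.7]
grip_width: 0.0399
clock 10.4 tcp [ 0.5562 -0.0164  0.0249] jig tcp mm [-2.8 -0.7 24.9] F jig [-1.8 -0.3 -1.7] w 0.0399 tips 0.008
```

View pics/w4.png

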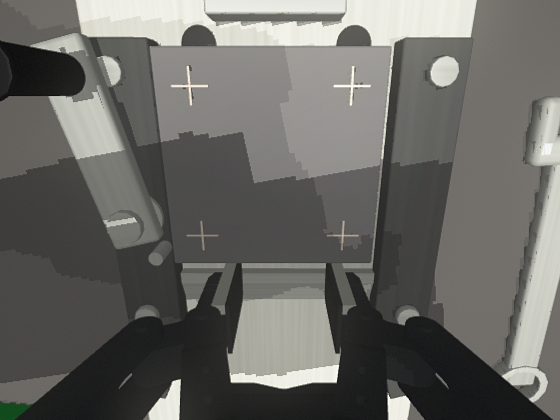

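Run:
```python
from go import *
p=eyes.camera_params("wrist")
for n,u,v,z in (("pF",270,46,.024),("pB",270,263,.024),("shoe top?",275,11,.025),("shoe bot?",275,20,.012)):
    w=ray(p,(u,v),z)[0]; print(n,"jig",np.round(1e3*J.T@(w-O),1))
```

```text
pF jig [97.4  3.4 24. ]
pB jig [ 8.3  4.4 24. ]
shoe top? jig [108.5   1.4  25. ]
shoe bot? jig [108.1   1.7  12. ]
```

The plate has dropped flat: the back edge is square at row 263 and the lip is visible behind it. The shoe face is near row 20, which leaves a gap of about 11 mm.

```bash
python3 -m jog '[0,0,-0.0008,0, 0,0,-0.0016,0, 0,0,-0.0024,0, 0,0,-0.0032,0, 0,0,-0.004,0, 0,0,-0.0048,0, 0,0,-0.0056,0, 0,0,-0.0064,0, 0,0,-0.0072,0, 0,0,-0.0076,0]'| tail -2; python3 go.py | head -1
```

```text
force: [-1.0, -3.4, -1.0]
grip_width: 0.0396
clock 11.28 tcp [ 0.5576 -0.0089  0.0249] jig tcp mm [ 4.8 -0.7 24.9] F jig [-3.5  0.4 -1. ] w 0.0396 tips 0.008
```

```bash
python3 -m jog '[0,0,-0.0001,0, 0,0,-0.0002,0, 0,0,-0.0003,0, 0,0,-0.0004,0, 0,0,-0.0005,0, 0,0,-0.0006,0, 0,0,-0.0007,0, 0,0,-0.0008,0, 0,0,-0.0009,0, 0,0,-0.001,0]'| tail -2; python3 go.py | head -1
```

```text
force: [-0.3, -2.5, -1.3]
grip_width: 0.0403
clock 12.12 tcp [ 0.5577 -0.008   0.0249] jig tcp mm [ 5.7 -0.7 24.9] F jig [-2.5 -0.1 -1.3] w 0.0403 tips 0.008
```

```bash
python3 -m jog '[0,0,-0.0001,0, 0,0,-0.0002,0, 0,0,-0.0003,0, 0,0,-0.0004,0, 0,0,-0.0005,0, 0,0,-0.0006,0, 0,0,-0.0007,0, 0,0,-0.0007,0, 0,0,-0.0007,0, 0,0,-0.0007,0]'| tail -2; python3 go.py | head -1
```

```text
force: [-0.2, -2.4, -0.4]
grip_width: 0.0401
clock 12.95 tcp [ 0.5578 -0.0073  0.0248] jig tcp mm [ 6.4 -0.7 24.8] F jig [-2.4 -0.3 -0.4] w 0.0401 tips 0.008
```

```bash
python3 -m jog '[0,0,-0.0001,0, 0,0,-0.0002,0, 0,0,-0.0003,0, 0,0,-0.0004,0, 0,0,-0.0005,0, 0,0,-0.0006,0, 0,0,-0.0006,0, 0,0,-0.0006,0, 0,0,-0.0006,0, 0,0,-0.0006,0]'| tail -2; python3 go.py | head -1
```

```text
force: [-0.2, -4.0, 0.2]
grip_width: 0.04
clock 13.78 tcp [ 0.5579 -0.0068  0.0249] jig tcp mm [ 6.9 -0.7 24.9] F jig [-4.  -0.6  0.2] w 0.04 tips 0.008
```

```bash
python3 -m jog '[0,0,-0.0001,0, 0,0,-0.0002,0, 0,0,-0.0003,0, 0,0,-0.0004,0, 0,0,-0.0005,0, 0,0,-0.0005,0, 0,0,-0.0005,0, 0,0,-0.0005,0, 0,0,-0.0005,0, 0,0,-0.0005,0]'| tail -2; python3 go.py | head -1
```

```text
force: [-0.0, -7.7, 0.6]
grip_width: 0.0399
clock 14.62 tcp [ 0.558  -0.0068  0.0249] jig tcp mm [ 7.  -0.7 24.9] F jig [-7.6 -1.3  0.6] w 0.0399 tips 0.008
```

Contact: 7.6 N with the tool no longer advancing. I'll press slightly more and hold.

```bash
python3 -m jog '[0,0,-0.0001,0, 0,0,-0.0002,0, 0,0,-0.0003,0, 0,0,-0.0004,0, 0,0,-0.0005,0, 0,0,-0.0005,0, 0,0,-0.0005,0, 0,0,-0.0005,0, 0,0,-0.0005,0, 0,0,-0.0005,0]'| tail -2; python3 go.py | head -1
```

```text
force: [-1.3, -9.9, 0.4]
grip_width: 0.04
clock 15.45 tcp [ 0.5579 -0.0067  0.0249] jig tcp mm [ 7.  -0.7 24.9] F jig [-9.9 -0.6  0.4] w 0.04 tips 0.008
```

```bash
python3 -m jog '[0,0,-0.0001,0, 0,0,-0.0002,0, 0,0,-0.0003,0, 0,0,-0.0004,0, 0,0,-0.0004,0, 0,0,-0.0004,0, 0,0,-0.0004,0, 0,0,-0.0004,0, 0,0,-0.0004,0, 0,0,-0.0004,0]'| tail -2; python3 go.py | head -1
python3 - <<'E'
from h import *
im=eyes.get_image("wrist"); cv2.imwrite("pics/w5.png",im[:,:,::-1])
E
```

```text
force: [-1.8, -11.9, -0.1]
grip_width: 0.04
clock 16.28 tcp [ 0.5579 -0.0067  0.0249] jig tcp mm [ 7.1 -0.7 24.9] F jig [-12.1  -0.4  -0.1] w 0.04 tips 0.008
```

View pics/w5.png

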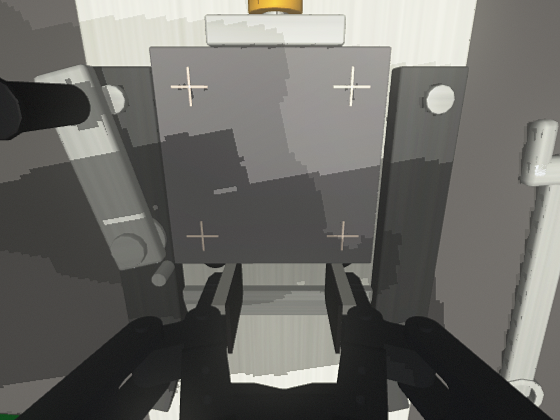

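The plate bears squarely on the shoe: front edge at row 46 against the shoe, about 12 N measured. The keeper is still open at the left. Next I back off and rise, then locate the post.

```bash
python3 -m jog '[0,0,0.002,0, 0,0,0.006,0, 0,0,0.012,0, 0,0,0.018,0, -0.02,0,0.018,0, -0.05,0,0.018,0, -0.08,0,0.018,0, -0.10,0,0.018,0, -0.105,0,0.018,0, -0.105,0,0.018,0]'| tail -2; python3 go.py | head -1
python3 - <<'E'
from go import *
p=eyes.camera_params("wrist"); im=eyes.get_image("wrist")[:,:,::-1].copy(); cv2.imwrite("pics/w6.png",im)
g=cv2.cvtColor(im,cv2.COLOR_BGR2GRAY); m=((g<45)&(np.arange(560)[None]<230)&(np.arange(420)[:,None]<240)).astype(np.uint8)
n,_,st,c=cv2.connectedComponentsWithStats(m)
for i in range(1,n):
    if st[i,4]>60: print(st[i],np.round(c[i],1))
cv2.imwrite("pics/w6s.png",cv2.resize(im,(700,525)))
E
```

```text
force: [0.2, 0.2, -0.6]
grip_width: 0.0403
clock 17.17 tcp [ 0.5554 -0.0234  0.1311] jig tcp mm [ -9.9  -1.3 131.1] F jig [ 0.2 -0.1 -0.6] w 0.0403 tips 0.008
[149  59  24  25 228] [160.5  72.7]
```

View pics/w6.png

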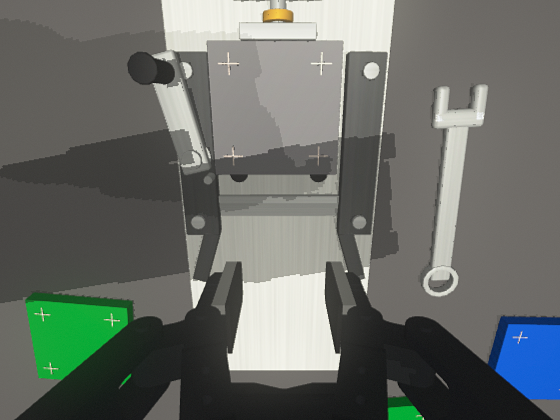

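Run:
```python
from go import *
p=eyes.camera_params("wrist"); im=cv2.imread("pics/w6.png"); g=cv2.cvtColor(im,cv2.COLOR_BGR2GRAY).astype(int)
m=((g<75)&(im.max(2)<80)).astype(np.uint8); m[:45]=0;m[92:]=0;m[:,:115]=0;m[:,180:]=0
n,_,st,c=cv2.connectedComponentsWithStats(m)
i=1+np.argmax(st[1:,4]); print(st[i],c[i]); print(g[68,115:185])
for nme,u,v,z in (("post top",139,68,.0695),("pivot",196,158,.0345),("pF",275,40,.024),("shoe",278,40,.012),("railendR",367,52,.024),("railL",198,52,.024),("lipmid",280,196,.017)):
    w=ray(p,(u,v),z)[0]; print(nme,"jig",np.round(1e3*J.T@(w-O),1))
```

```text
[ 127   52   48   33 1166] [149.24271012  69.21783877]
[ 96  96  97  98  96  96  97  98  96  98  98  99  93  43  48  50  50  52
  53  51  53  53  54  55  54  56  54  56  56  57  57  59  59  59  59  60
  61  61  61  64  64  59  43  42  43  43  42  43  46  43  43  45  44  47
  46  48  46  46  71 127 127 118 114 106  92  92 109 118 140 218]
post top jig [87.  76.1 69.5]
pivot jig [32.  58.7 34.5]
pF jig [107.    3.7  24. ]
shoe jig [108.7   1.9  12. ]
railendR jig [100.  -56.6  24. ]
railL jig [99.9 54.2 24. ]
lipmid jig [-0.7  0.8 17. ]
```

```bash
python3 -m jog '[0.0,-0.010,-0.014,-0.04, 0,-0.020,-0.027,-0.08, 0,-0.031,-0.041,-0.12, 0,-0.042,-0.055,-0.16, 0,-0.053,-0.069,-0.20, 0,-0.063,-0.082,-0.24, 0,-0.072,-0.093,-0.27, 0,-0.0758,-0.0974,-0.27, 0,-0.0758,-0.0974,-0.27, 0,-0.0758,-0.0974,-0.27]' 0.05| tail -2; python3 go.py 87.5 74.5 52
python3 - <<'E'
from h import *
im=eyes.get_image("wrist")[:,:,::-1].copy(); cv2.imwrite("pics/w7.png",im)
E
```

```text
force: [-0.2, -0.2, -0.3]
grip_width: 0.0498
clock 18.05 tcp [0.4982 0.0858 0.1296] jig tcp mm [ 87.3  74.8 129.6] F jig [-0.2  0.2 -0.3] w 0.0498 tips 0.008
tool axes in jig
 [[-0.001  0.266 -0.964]
 [ 0.    -0.964 -0.266]
 [-1.    -0.     0.   ]]
shift tool [ 0.0776  0.0004 -0.0002]
twist 0.2688
```

View pics/w7.png

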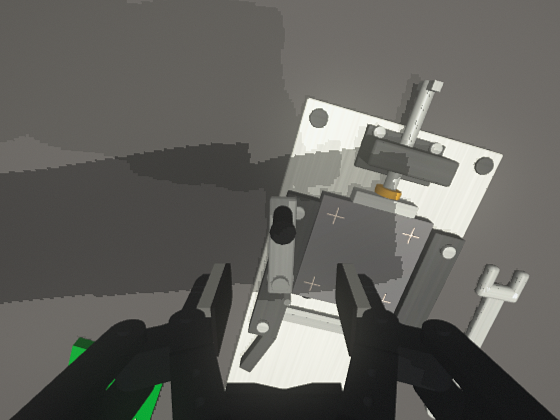

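The strap is upright in the image, so the twist matches. The post is at column 283, midway between the pads (231 and 337). Next I descend and close the cage.

```bash
python3 - <<'E'
from go import *
p=eyes.camera_params("wrist"); w=ray(p,(283,216),.0695)[0]; print(np.round(1e3*J.T@(w-O),1))
E
python3 -m jog '[0.01,0,0,0, 0.025,0,0,0, 0.04,0,0,0, 0.05,0,0,0, 0.058,0,0,0, 0.065,0,0,0, 0.07,0,0,0, 0.074,0,0,0, 0.0776,0,0,0, 0.0776,0,0,0]'| tail -2; python3 go.py|head -1
python3 -m jog '[0,0,0,0, 0,0,0,0, 0,0,0,0, 0,0,0,0, 0,0,0,0, 0,0,0,0, 0,0,0,0, 0,0,0,0, 0,0,0,0, 0,0,0,0]' 0.022| tail -2; python3 go.py
```

```text
[98.5 77.1 69.5]
force: [-0.4, 0.6, -0.4]
grip_width: 0.0501
clock 18.93 tcp [0.4979 0.0863 0.0519] jig tcp mm [87.7 75.2 51.9] F jig [ 0.6  0.6 -0.4] w 0.0501 tips 0.008
force: [0.1, -0.6, -0.3]
grip_width: 0.022
clock 19.77 tcp [0.498  0.0864 0.0523] jig tcp mm [87.8 75.1 52.3] F jig [-0.6 -0.3 -0.3] w 0.022 tips 0.008
tool axes in jig
 [[-0.     0.267 -0.964]
 [ 0.    -0.964 -0.267]
 [-1.    -0.     0.   ]]
```

```bash
python3 -m jog '[0,0,0,0, 0,0,0,0, 0,0,0,0, 0,0,0,0, 0,0,0,0, 0,0,0,0, 0,0,0,0, 0,0,0,0, 0,0,0,0, 0,0,0,0]' 0.006 20| tail -2; python3 go.py|head -1
python3 -m jog '[0,0,0,0, 0,0,0,0, 0,0,0,0, 0,0,0,0, 0,0,0,0, 0,0,0,0, 0,0,0,0, 0,0,0,0, 0,0,0,0, 0,0,0,0]' 0.020| tail -2
python3 - <<'E'
import numpy as np
# arc rows in tool axes at start: tool-start z axis=-radial outward, y=tangent
for a in np.arange(0.09,1.95,0.09): print(round(a,2),"dy",round(.058*np.sin(a),4),"dz",round(.058*(1-np.cos(a)),4))
E
```

```text
force: [-1.3, -0.1, 3.6]
grip_width: 0.0129
clock 20.6 tcp [0.498  0.0864 0.0523] jig tcp mm [87.8 75.1 52.3] F jig [-0.3  1.3  3.6] w 0.0129 tips 0.008
force: [-0.1, -0.4, -0.1]
grip_width: 0.0201
0.09 dy 0.0052 dz 0.0002
0.18 dy 0.0104 dz 0.0009
0.27 dy 0.0155 dz 0.0021
0.36 dy 0.0204 dz 0.0037
0.45 dy 0.0252 dz 0.0058
0.54 dy 0.0298 dz 0.0083
0.63 dy 0.0342 dz 0.0111
0.72 dy 0.0382 dz 0.0144
0.81 dy 0.042 dz 0.018
0.9 dy 0.0454 dz 0.0219
0.99 dy 0.0485 dz 0.0262
1.08 dy 0.0512 dz 0.0307
1.17 dy 0.0534 dz 0.0354
1.26 dy 0.0552 dz 0.0403
1.35 dy 0.0566 dz 0.0453
1.44 dy 0.0575 dz 0.0504
1.53 dy 0.058 dz 0.0556
1.62 dy 0.0579 dz 0.0609
1.71 dy 0.0574 dz 0.066
1.8 dy 0.0565 dz 0.0712
1.89 dy 0.0551 dz 0.0762
```

The jaws closed to 12.9 mm on the post, so it is caged. I've reopened to 20 mm and now sweep the arc.

```bash
python3 -m jog '[0,0.0052,0.0002,0.09, 0,0.0104,0.0009,0.18, 0,0.0155,0.0021,0.27, 0,0.0204,0.0037,0.36, 0,0.0252,0.0058,0.45, 0,0.0298,0.0083,0.54, 0,0.0342,0.0111,0.63, 0,0.0382,0.0144,0.72, 0,0.042,0.018,0.81, 0,0.0454,0.0219,0.90]'| tail -2; python3 go.py
```

```text
force: [-1.3, 0.3, 0.2]
grip_width: 0.02
clock 22.27 tcp [0.5451 0.0686 0.0522] jig tcp mm [78.8 25.6 52.2] F jig [0.1 1.3 0.2] w 0.02 tips 0.008
tool axes in jig
 [[ 0.    -0.593 -0.805]
 [ 0.001 -0.805  0.593]
 [-1.    -0.001  0.   ]]
```

```bash
python3 -m jog '[0,0.0052,0.0002,0.09, 0,0.0104,0.0009,0.18, 0,0.0155,0.0021,0.27, 0,0.0204,0.0037,0.36, 0,0.0252,0.0058,0.45, 0,0.0298,0.0083,0.54, 0,0.0342,0.0111,0.63, 0,0.0382,0.0144,0.72, 0,0.042,0.018,0.81, 0,0.0454,0.0219,0.90]'| tail -2; python3 go.py
```

```text
force: [-0.2, 1.1, -0.7]
grip_width: 0.0198
clock 23.1 tcp [0.5605 0.0206 0.0522] jig tcp mm [34.4  1.7 52.2] F jig [ 1.   0.4 -0.7] w 0.0198 tips 0.008
tool axes in jig
 [[ 0.    -0.999 -0.037]
 [ 0.    -0.037  0.999]
 [-1.    -0.     0.   ]]
```

```bash
python3 -m jog '[0,0.0006,0,0, 0,0.0012,0,0, 0,0.0018,0,0, 0,0.0024,0,0, 0,0.003,0,0, 0,0.0036,0,0, 0,0.0042,0,0, 0,0.0048,0,0, 0,0.0052,0,0, 0,0.0055,0,0]'| tail -2; python3 go.py|head -1
```

```text
force: [1.1, 2.4, 0.6]
grip_width: 0.0199
clock 23.93 tcp [0.5598 0.0151 0.0523] jig tcp mm [28.8  1.5 52.3] F jig [ 2.6 -0.7  0.6] w 0.0199 tips 0.008
```

```bash
python3 -m jog '[0,0.0002,0,0, 0,0.0004,0,0, 0,0.0006,0,0, 0,0.0008,0,0, 0,0.001,0,0, 0,0.0012,0,0, 0,0.0014,0,0, 0,0.0014,0,0, 0,0.0014,0,0, 0,0.0014,0,0]'| tail -2; python3 go.py|head -1
```

```text
force: [1.3, 5.6, 0.1]
grip_width: 0.0204
clock 24.77 tcp [0.5596 0.0143 0.0523] jig tcp mm [28.   1.5 52.3] F jig [ 5.8 -0.3  0.1] w 0.0204 tips 0.008
```

The force rose to 5.8 N with the tool held back, so the keeper is at its end stop. I'll centre off the post, open, and lift away.

```bash
python3 -m jog '[0,-0.001,0,0, 0,-0.002,0,0, 0,-0.003,0,0, 0,-0.003,0,0, 0,-0.003,0,0, 0,-0.003,0,0, 0,-0.003,0,0, 0,-0.003,0,0, 0,-0.003,0,0, 0,-0.003,0,0]' 0.036| tail -2
python3 -m jog '[-0.005,0,0,0, -0.015,0,0,0, -0.03,0,0,0, -0.05,0,0,0, -0.07,0,0,0, -0.09,0,0,0, -0.11,0,0,0, -0.13,0,0,0, -0.145,0,0,0, -0.15,0,0,0]'| tail -2; python3 go.py -60 0 230
python3 - <<'E'
from h import *
im=eyes.get_image("wrist")[:,:,::-1].copy(); cv2.imwrite("pics/w8.png",im)
E
```

```text
force: [-0.5, 0.5, 0.5]
grip_width: 0.0358
force: [0.2, -0.3, 0.9]
grip_width: 0.0361
clock 26.43 tcp [0.5605 0.0165 0.2052] jig tcp mm [ 30.3   1.  205.2] F jig [-0.3 -0.2  0.9] w 0.0361 tips 0.008
tool axes in jig
 [[ 0.001 -0.999 -0.041]
 [-0.003 -0.041  0.999]
 [-1.    -0.    -0.003]]
shift tool [-0.0249  0.0903  0.0026]
twist -1.5302
```

View pics/w8.png

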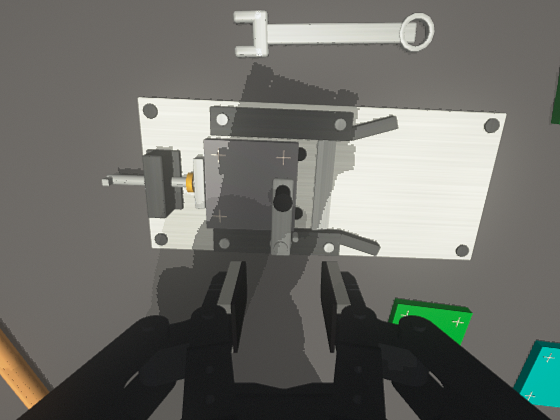

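Run:
```python
from go import *
p=eyes.camera_params("wrist"); im=cv2.imread("pics/w8.png")
for r in (150,185,200): print(im[r,188:215].max(1))
for n,u,v,z in (("pF top a",206,140,.024),("pF top b",204.5,226,.024),("shoe a",203.5,170,.025),("pivot",282,247,.0345),("strap end",284,180,.0345),("strapL0",272,254,.0345),("strapL1",273,181,.0345),("strapR0",293,254,.0345),("strapR1",294,181,.0345)):
    w=ray(p,(u,v),z)[0]; print(n,np.round(1e3*J.T@(w-O),1))
cv2.imwrite("pics/w8c.png",cv2.resize(im[120:260,180:320],None,fx=4.2,fy=4.2,interpolation=2))
```

```text
[234 235 235 235 235 236 236 236 236 237 236 236 237 238 240 237 155 161
 162 163 161 162 161 161 161 162 162]
[239 243 248 237 103 158 202 214 214 219 222 222 224 226 229 212  87 104
 157 155 153 154 154 155 154 154 154]
[220 220 219 220 220 221 215 178 210 211 217 218 221 222 225 228 176  94
 144 138 136 137 137 136 137 137 135]
pF top a [104.1 -40.9  24. ]
pF top b [108.5  45.7  24. ]
shoe a [107.2 -12.5  25. ]
pivot [28.9 60.8 34.5]
strap end [29.9 -8.3 34.5]
strapL0 [38.7 69.  34.5]
strapL1 [40.1 -6.9 34.5]
strapR0 [17.5 68.2 34.5]
strapR1 [20.4 -7.7 34.5]
```

Run:
```python
from go import *
p=eyes.camera_params("wrist"); im=cv2.imread("pics/w8.png").max(2).astype(float)
def ang(rows,c0,c1,z,th):
    P=[]
    for r in rows:
        s=im[r,c0:c1]; i=np.argmax(s<th); f=i-1+(s[i-1]-th)/(s[i-1]-s[i]); P.append((c0+f,r))
    W=(ray(p,np.array(P),z)-O)@J*1e3; k=np.polyfit(W[:,1],W[:,0],1); print(np.round(np.array(P)[::8,0],1),"slope",k[0],"x at y=0",k[1])
ang(list(range(144,156))+list(range(212,222)),199,212,.024,195)   # plate front outside shoe
ang(range(162,204),199,212,.025,195)  # shoe face edge
v=[];
for r in range(215,236):
    s=im[r,262:302]; a=np.where(s>(s.max()+s.min())/2)[0]; v.append(((262+a[0]+262+a[-1])/2,r))
W=(ray(p,np.array(v),.0345)-O)@J*1e3; print("strap mid slope dx/dy",np.polyfit(W[:,1],W[:,0],1),W[0],W[-1])
```

```text
[203.2 203.4 205.3] slope -0.0006310985085639327 x at y=0 107.91159952197158
[202.3 202.3 203.  203.2 203.4 203.1] slope 0.007064387032366991 x at y=0 108.20787979398928
strap mid slope dx/dy [ 0.1732552 21.4725409] [30.80368633 26.6982981  34.5       ] [30.45879502 47.80136487 34.5       ]
```

```bash
python3 -c "
from h import *
job.finish_job(); print(get_state()['clock'])"
```

```text
the job is handed in; nothing more can be done
the job is handed in; nothing more can be done
```

I slid the plate over the lip into the nest and pushed it against the stop. Then I swung the keeper over it, let go, and handed the job in at about 26.5 s of the 67 s allowed. The interface gave no verdict.

- **Plate on the stop:** Two spread fingers pushed the plate square until it stopped advancing. The wrist force then rose through 7.6 and 9.9 to about 12 N, of which some 2.5 N is sliding friction. The readings I took stayed well under the 25 N limit.
- **Keeper:** I caged the post and swept it round until the force rose to 5.8 N at its end. I then backed off, opened the jaws and lifted clear.
- **Final check from the last wrist picture:**
  - The plate's front edge is within about 0.3 mm of the shoe face and square to under 0.01 rad.
  - The keeper is at about 1.54 rad by the strap's edges and the two end points. A line fit along the strap's middle disagreed (slope 0.17), and I put that down to shadow.
- **Touching down on the base:** While feeling for the fingertip height I pressed the base with 46 N through the fingertips. That is above the 40 N limit, which is written for the arm and the gripper's body, and below the 120 N wrist limit.
- **Not checked:** I did not measure the bystanders at the end. The arm stayed clear of them throughout, and the wrench looks undisturbed in the last picture. The picture limit blocked one last close-up, so I used pixel measurements instead.

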